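Line up the polishes by shade for a gradient manicure

TASK

Set the polishes out for a gradient manicure: stand the four coloured bottles upright in the four empty compartments of the bamboo rack, in order of shade, the palest next to the white-capped base coat and the darkest next to the gold-capped top coat. They are glass, so set each one down without dropping it or knocking any over, and leave the base coat, the top coat and everything else on the table where they stand.

Things in the scene. Friction and masses are not known exactly. Their poses are not given: they have to be found in the camera images.
- blush (a point): Palest polish: pale blush pink. Loose round glass bottle, 34 mm in diameter, 44 mm tall (straight sides up to 36 mm, then a shoulder), with a black cap 18.6 mm in diameter and 24 mm tall, a dot of the same colour on top; 68 mm tall in all, 40 to 80 g. Stands on the table in front of the rack. Point: its centre, 34 mm above its underside; z up along it.
- rose (a point): Second palest polish: medium rose pink. Loose round glass bottle, 34 mm in diameter, 44 mm tall (straight sides up to 36 mm, then a shoulder), with a black cap 18.6 mm in diameter and 24 mm tall, a dot of the same colour on top; 68 mm tall in all, 40 to 80 g. Stands on the table in front of the rack. Point: its centre, 34 mm above its underside; z up along it.
- red (a point): Second darkest polish: bright red. Loose round glass bottle, 34 mm in diameter, 44 mm tall (straight sides up to 36 mm, then a shoulder), with a black cap 18.6 mm in diameter and 24 mm tall, a dot of the same colour on top; 68 mm tall in all, 40 to 80 g. Stands on the table in front of the rack. Point: its centre, 34 mm above its underside; z up along it.
- burgundy (a point): Darkest polish: deep burgundy, almost black-red. Loose round glass bottle, 34 mm in diameter, 44 mm tall (straight sides up to 36 mm, then a shoulder), with a black cap 18.6 mm in diameter and 24 mm tall, a dot of the same colour on top; 68 mm tall in all, 40 to 80 g. Stands on the table in front of the rack. Point: its centre, 34 mm above its underside; z up along it.
- rack: Bamboo rack, fixed, roughly crosswise (turned up to 0.2 rad): 370 mm long (its y), 70 mm wide (x), rims 12 mm high. Six square 50 mm compartments in a row, centres in its frame at x = 0, y = -150, -90, -30, 30, 90, 150 mm, floors 6 mm above the table; 10 mm ribs between. Base and top coat stand in the end ones, the inner four are empty. Origin: centre of its underside.
- base_coat (a point): Base coat, with a white cap. Clear glass bottle of the same shape and size as the four colours (34 mm in diameter, 68 mm tall), loose, already standing in one of the two end compartments of the rack (either end). Point: its centre, 34 mm above its underside.
- top_coat (a point): Top coat, with a gold cap. Clear glass bottle of the same shape and size as the four colours (34 mm in diameter, 68 mm tall), loose, already standing in one of the two end compartments of the rack (either end). Point: its centre, 34 mm above its underside.
- oil (a point): Bystander: squat amber bottle of cuticle oil with a black cap, 46 mm in diameter, 70 mm tall, loose, standing among the polishes. Point: its centre, 35 mm up.
- buffer (a point): Bystander: light-blue nail buffer block with a white top, 95 x 25 x 25 mm, loose, lying among the polishes with its length along its x axis. Point: its centre, 12.5 mm up.
- spray (a point): Bystander: whitish pump spray bottle, 48 mm in diameter, 152 mm tall, loose, standing to the robot's left of the rack. Point: its centre line, 76 mm up.

How it is judged:
By the outcome, as a careful person would: the job done as asked, in the order asked, and still so for the second after the job is handed in, with the robot touching nothing.
It also fails if it takes over 96 s, if anything falls off the work surface, if the arm or the gripper's body presses on something with over 40 N, if the wrist force passes 120 N, or if a joint passes its speed limit or range.

ROBOT

A 6-joint arm with a two-finger parallel gripper is mounted at the origin on the work surface. World frame = base frame: x ahead of the robot, y to its left, z up, the work surface at z = 0. Lengths are in m, angles in rad, forces in N, time in s.
With the tool pointing down it reaches from about 0.35 to 0.975 m from the base axis. Payload 17.4 kg.
Tool frame: the origin (TCP) lies on the front face of the gripper's body, between the roots of the fingers; the fingertips stand 73 mm ahead of it and the grasp point (between the pads) lies 54 mm ahead of it (arm.grip_depth is the z of the grasp point in the tool frame, in m); z points along the fingers, y is the line along which they close (so a half turn about z gives the same grasp; the last joint's range is limited). The gripper opens to 85 mm and grips with 20 to 120 N. Pads are 22 mm wide; open, the fingers measure 114 mm over their backs; the gripper's body (76 mm by 85 mm) begins 54 mm behind the grasp point. The pads swing forward as they close: fully open they stand 13 mm farther back than shut.
Start: joints at [-1.288, 0.116, 1.442, -0, 1.584, -0.038], TCP at [0.213, -0.641, 0.304] pointing down, gripper open.
Joint ranges: [-2.83, 2.83], [-0.83, 2.19], [0.07, 2.5], [-1.14, 4.28], [0.01, 3], [-2.97, 2.97]. Speed limits (rad/s): [1.89, 1.89, 2.22, 3.14, 3.14, 3.14].

INTERFACE

Orientations are given as a unit quaternion [x, y, z, w].
In Python, from rig import arm gives the robot as it stands.
- The arm moves only by the tool carry_out, never from a script. Its argument "steps" is a list that holds one entry, the list of rows, each a list of 5 numbers: the shift along the tool's x, y, z in units of 40 mm (1.0 is 40 mm), then the turn about the tool's z in units of 5 degrees (1.0 is 5 degrees), then the finger opening in mm, from 0 to 85.4. In form: [[[dx, dy, dz, turn, grip], ...]]. A call has 1 to 10 rows; each row is the pose to reach, as a shift and turn from the pose commanded when the call began, along the tool's axes at that moment; what a row does not reach only later rows make up. A row lasts 1/10 s, in which the tool goes at most 50 mm and 8.59 degrees, less where a joint would pass 70% of its speed; a pose out of reach is approached as far as the arm can. A call with a gripper value outside its range is refused whole. The fingers move at their own pace and stop on an object; "newtons" is the grip in N (left out, the last holds). Time passes only in rows, so rows that repeat a pose let the fingers close. It gives the time, the measured TCP pose, the force, the opening and the grip force at its end, in the units of the state.
- arm.read_state(): the state, without advancing time (a new reading comes with each control period).
- arm.read_camera(name): name is "scene" or "top"; returns the picture (400x640x3 uint8, red, green, blue); there is no depth.
- arm.calibration(name): a dict with "camera_matrix" (3x3 intrinsics, pixels), "D" ([k1, k2, p1, p2, k3] as OpenCV has them; the pictures are not rectified), "R" (3x3) and "t" (3): a world point X has camera coordinates R X + t. Camera axes: x right, y down, z forward; pixel columns grow to the right and rows downward; lengths in m; the calibration is good to about 2 mm. A picture is of the moment at which its call begins. calibration takes no time and is no camera call.
- arm.close_job(): hands the job in; it is judged then, once.
Trained networks look in the newest picture that a camera, given by its name, has taken for a name from the list of things; names that differ only in an ending like _2 or _b are one class to them, and where a whole thing is asked for, a point or a joint stands for the part that bears it (a point fixed in the world has none). Each returns a list of dicts, best first, with "confidence" (0 to 1); they miss things now and then, are a little off and sometimes report something else, mostly with a low value. They report only what shows in the picture. A call takes as long as a camera call.
- arm.cut_out(camera, name): "mask" (400x640 bool, what is visible of it) and "bbox" ([centre column, centre row, width, height] in pixels, round what is visible of it).
The state is a dict: "clock": time; "joint_positions": joint angles; "joint_velocities": joint speeds; "effort": joint torques, N m; "position": TCP position; "tcp_rot": TCP orientation; "wrist_force": force on the tool from outside, world axes, zero at the start; "wrist_torque": the same for the moment, N m; "gripper_width": opening from 0.0 (shut) to 1.0 (fully open); "grasp_force": force on a finger pad.
Only numpy, scipy, OpenCV 4.12 (cv2) and the standard library are available. Lean on these libraries where they do the work, as an engineer would, in place of code of your own. Each camera call takes 0.05 s, during which the arm holds its last target. There are 200 camera calls.

## Working session

There is one attempt and no reset: what is moved stays moved. The work goes in short steps, Python scripts to look and compute and a tool call to move; the robot and the scene stay as the last step left them, time stands still between calls to the robot, and variables do not carry over. Pictures are saved under pics/ and viewed, at most 14 in all, crops included, and the job is handed in when it is done.

Besides the shell and the picture viewer there is one more tool, called after ">>>" by a JSON object that holds its "method" and its "body". carry_out: Moves the arm, as the interface text tells. Its arguments: {"type":"object","properties":{"steps":{"type":"array"},"newtons":{"type":"number"}},"required":["steps"]}

```bash
mkdir -p pics; ls; python3 - <<'E'
from rig import arm
import cv2
for c in("top","scene"):
    cv2.imwrite(f"pics/{c}0.png",arm.read_camera(c)[:,:,::-1])
    k=arm.calibration(c);print(c,k)
print(arm.read_state())
E
```

```text
pics
top {'camera_matrix': array([[445.64736975,   0.        , 319.62484942],
       [  0.        , 445.64736975, 201.85501575],
       [  0.        ,   0.        ,   1.        ]]), 'D': array([-0.09359362,  0.        ,  0.        ,  0.        ,  0.        ]), 'R': array([[ 5.94660466e-05, -9.99981898e-01,  6.01672921e-03],
       [-9.73683191e-01, -1.42914736e-03, -2.27901298e-01],
       [ 2.27905772e-01, -5.84483571e-03, -9.73665650e-01]]), 't': array([0.08970452, 0.56183064, 1.09309855])}
scene {'camera_matrix': array([[520.45440906,   0.        , 324.15201034],
       [  0.        , 520.45440906, 203.25790097],
       [  0.        ,   0.        ,   1.        ]]), 'D': array([0.00764753, 0.        , 0.        , 0.        , 0.        ]), 'R': array([[-0.03140311,  0.99938721, -0.0154614 ],
       [ 0.79018584,  0.01535089, -0.61267502],
       [-0.61206223, -0.03145728, -0.79018369]]), 't': array([-0.08098177, -0.39933098,  1.56745141])}
{'clock': 0.1, 'joint_positions': array([-1.28781589e+00,  1.16428333e-01,  1.44218925e+00,  7.60966581e-06,
        1.58395391e+00, -3.77584897e-02]), 'joint_velocities': array([-1.70581456e-04, -5.28665749e-04, -1.24379630e-03, -8.32818336e-04,
        3.74178278e-05,  1.59565756e-04]), 'effort': array([ 3.55644457e-03, -7.33663201e+01, -6.33790183e+01,  1.06828365e-04,
        5.13191582e-03,  3.51721894e-05]), 'position': array([ 0.21280205, -0.64048962,  0.3032482 ]), 'tcp_rot': array([ 9.87168228e-01,  1.59682970e-01, -5.60815793e-05, -4.86207216e-04]), 'wrist_force': array([ 0.8126373 , -0.60352194,  0.19874755]), 'wrist_torque': array([0.02363389, 0.01765649, 0.02815166]), 'grasp_force': 0.0, 'gripper_width': 1.002059750893646}
```

View pics/top0.png

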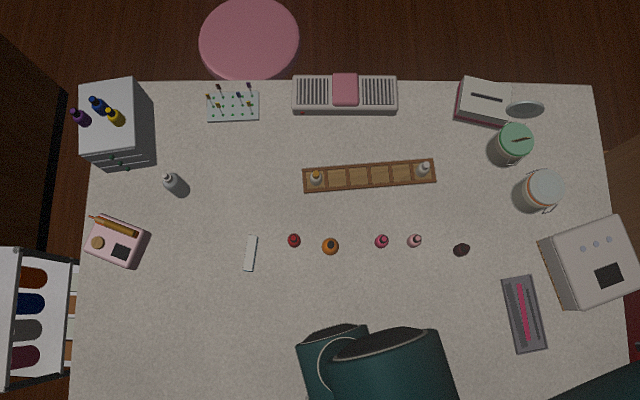

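View pics/scene0.png

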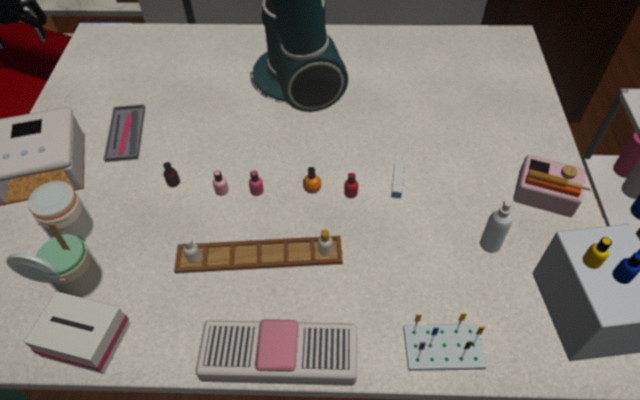

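The top view shows, left to right: the gold-capped top coat at (316,176) and the white-capped base coat at (424,167) in the rack, which spans columns 303–437. In front of it are the buffer (250,253), red (294,240), oil (330,246), rose (381,240), blush (414,240) and burgundy (461,249). The base coat is at the −y end, so the order from right to left must be blush, rose, red, burgundy.

```bash
cat > h.py <<'E'
from rig import arm
import numpy as np, cv2
from scipy.optimize import minimize, least_squares
CAL={c:arm.calibration(c) for c in("top","scene")}
def proj(c,P):
    k=CAL[c]; return cv2.projectPoints(np.asarray(P,float),cv2.Rodrigues(k["R"])[0],k["t"],k["camera_matrix"],k["D"])[0][:,0]
A=np.linspace(0,2*np.pi,40,endpoint=False)
def bottle(x,y,z0=0,prof=((.017,0),(.017,.036),(.0093,.044),(.0093,.068))):
    return np.vstack([np.c_[x+r*np.cos(A),y+r*np.sin(A),0*A+z+z0] for r,z in prof])
OIL=((.023,0),(.023,.045),(.01,.05),(.01,.07))
def box(p):return np.r_[p.min(0),p.max(0)]
def find(name,z0=0,prof=None,cams=("top","scene")):
    obs={}
    for c in cams:
        r=arm.cut_out(c,name)
        if r: b=np.array(r[0]["bbox"],float); obs[c]=(np.r_[b[:2]-b[2:]/2,b[:2]+b[2:]/2],r[0]["confidence"],b)
    kw={} if prof is None else dict(prof=prof)
    f=lambda q:np.concatenate([box(proj(c,bottle(*q,z0,**kw)))-o[0] for c,o in obs.items()])
    s=least_squares(f,[.55,0],loss="soft_l1")
    return s.x,s.fun,{c:(round(o[1],2),o[2].round()) for c,o in obs.items()}
def rackbox(x,y,a):
    R=np.array([[np.cos(a),-np.sin(a)],[np.sin(a),np.cos(a)]])
    c=np.array([[-.035,-.185],[.035,-.185],[.035,.185],[-.035,.185]])@R.T+[x,y]
    return np.vstack([np.c_[c,0*c[:,0]+z] for z in(0,.012)])
E
python3 - <<'E'
from h import *
np.set_printoptions(precision=4,suppress=True)
for c in CAL: arm.read_camera(c)
P={}
for n in("blush","rose","red","burgundy","oil"):
    x,r,o=find(n,prof=OIL if n=="oil" else None);P[n]=x;print(n,x,r.round(1),o)
for n in("base_coat","top_coat"):
    x,r,o=find(n,.006);P[n]=x;print(n,x,r.round(1),o)
M={c:arm.cut_out(c,"rack")[0] for c in CAL}
S=4
def cost(q):
    J=0
    for c in CAL:
        m=M[c]["mask"]; im=np.zeros((400*S,640*S),np.uint8)
        h=cv2.convexHull(((proj(c,rackbox(*q))+.5)*S*16).astype(np.int32)); cv2.fillConvexPoly(im,h,255,shift=4)
        im=cv2.resize(im,(640,400),interpolation=cv2.INTER_AREA)/255.
        ig=np.zeros((400,640),np.uint8)
        for n in("base_coat","top_coat"): cv2.fillConvexPoly(ig,cv2.convexHull(proj(c,bottle(*P[n],.006)).astype(np.int32)),1)
        ig=cv2.dilate(ig,np.ones((5,5)))
        J+=np.abs(im-m)[ig==0].sum()
    return J
b,t=P["base_coat"],P["top_coat"]; d=t-b
q0=np.r_[(b+t)/2,np.arctan2(-d[0],d[1])]
s=minimize(cost,q0,method="Nelder-Mead",options=dict(initial_simplex=q0+np.array([[0,0,0],[.01,0,0],[0,.01,0],[0,0,.04]])))
q=s.x;print("rack",q0,q,s.fun,[M[c]["mask"].sum() for c in M],np.linalg.norm(d))
x,y,a=q
for yy in(-.15,-.09,-.03,.03,.09,.15):print(yy,x-np.sin(a)*yy,y+np.cos(a)*yy)
for c in CAL:
    im=arm.read_camera(c)[:,:,::-1].copy(); im=cv2.resize(im,None,fx=3,fy=3)
    for h,z in [(rackbox(*q)[4:],0)]+[(bottle(*P[n],.006 if "coat" in n else 0,**({"prof":OIL} if n=="oil" else {})),0) for n in P]:
        cv2.polylines(im,[cv2.convexHull(((proj(c,h)+.5)*3).astype(np.int32))],True,(0,255,0),1)
    im=im[430:810,690:1480] if c=="top" else im[450:850,450:1250]
    cv2.imwrite(f"pics/ov_{c}.png",im)
E
```

```text
blush [ 0.4667 -0.1626] [-0.7 -2.  -1.5  2.7 -0.4 -2.1 -4.   0.8] {'top': (0.74, array([416., 240.,  16.,  10.])), 'scene': (0.66, array([220., 183.,  20.,  24.]))}
rose [ 0.4686 -0.0717] [-0.5 -0.8 -1.3 -0.9 -0.2 -1.9 -1.6 -1.4] {'top': (0.7, array([381., 241.,  15.,  15.])), 'scene': (0.65, array([256., 185.,  17.,  26.]))}
red [0.4648 0.156 ] [-0.3  0.7 -3.1 -2.4 -2.  -1.5 -0.3  0.5] {'top': (0.65, array([296., 242.,  16.,  18.])), 'scene': (0.63, array([350., 184.,  13.,  25.]))}
burgundy [ 0.4408 -0.2849] [-2.2  0.1 -1.8  0.4 -1.3 -1.4 -1.6  1.2] {'top': (0.61, array([463., 250.,  17.,  14.])), 'scene': (0.64, array([172., 173.,  18.,  24.]))}
oil [0.4585 0.0665] [ 0.2 -6.8  1.1  0.3  0.6 -1.7  0.4  0.1] {'top': (0.7, array([328., 247.,  17.,  12.])), 'scene': (0.55, array([312., 182.,  20.,  28.]))}
base_coat [ 0.6636 -0.1915] [-1.6 -0.5  0.8 -0.5 -1.   0.1  0.7 -2.6] {'top': (0.57, array([422., 169.,  13.,  17.])), 'scene': (0.53, array([191., 250.,  17.,  30.]))}
top_coat [0.6381 0.1029] [-0.8 -0.9  0.   0.3 -1.8 -3.3  0.4  0.6] {'top': (0.49, array([315., 178.,  12.,  15.])), 'scene': (0.73, array([325., 243.,  13.,  23.]))}
rack [ 0.6509 -0.0443  0.0862] [ 0.6532 -0.0438  0.0851] 284.29803921568623 [np.int64(3027), np.int64(4313)] 0.2955337090767685
-0.15 0.6659059057479463 -0.19326040826686997
-0.09 0.6608053830301502 -0.1334775957869837
-0.03 0.6557048603123542 -0.07369478330709743
0.03 0.6506043375945582 -0.013911970827211156
0.09 0.6455038148767621 0.04587084165267511
0.15 0.6404032921589661 0.10565365413256139
```

View pics/ov_top.png

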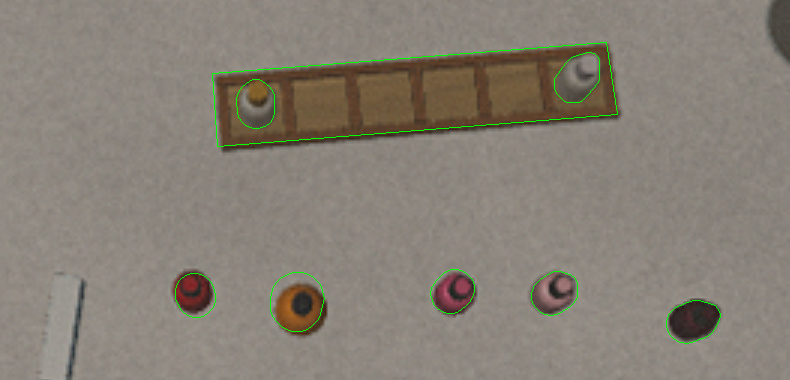

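View pics/ov_scene.png

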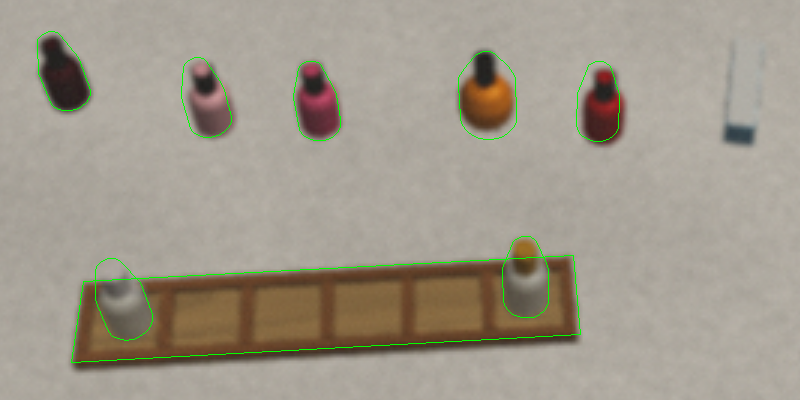

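The overlays fit within a few mm. Red and blush need a small nudge toward +y: about +3 mm for red and +2 mm for blush. I'll close the fingers along the rack's x axis so they clear the neighbours, and start by moving above blush.

>>> {"method": "carry_out", "body": {"steps": [[[2, -1.9, 0, -3, 85], [4, -3.8, 0.5, -6, 85], [6, -5.7, 1, -9, 85], [8, -7.5, 1.5, -12, 85], [9.8, -9.4, 2, -15.3, 85], [9.8, -9.4, 2, -15.3, 85], [9.8, -9.4, 2, -15.3, 85], [9.8, -9.4, 2, -15.3, 85], [9.8, -9.4, 2, -15.3, 85], [9.8, -9.4, 2, -15.3, 85]]], "newtons": 25}}

```text
clock: 2.1
position: [0.444, -0.2016, 0.2323]
tcp_rot: [0.674, 0.738, 0.0, 0.0]
wrist_force: [0.8, -0.8, 0.2]
gripper_width: 0.992
grasp_force: 0.0
```

```bash
cat >> h.py <<'E'
from scipy.spatial.transform import Rotation as Ro
YAW=.085
T=dict(blush=(.467,-.161),rose=(.469,-.072),red=(.468,.159),burgundy=(.441,-.285))
SL={n:(.6532-np.sin(YAW)*y,-.0438+np.cos(YAW)*y) for n,y in dict(blush=-.09,rose=-.03,red=.03,burgundy=.09).items()}
def go(*targets):
    s=arm.read_state(); Rm=Ro.from_quat(s["tcp_rot"]).as_matrix(); p=s["position"]
    yaw=np.arctan2(Rm[1,1],Rm[0,1]); print("pos",p.round(4),"yaw_y",yaw.round(3),"tilt",Rm[2,2].round(4),"t",round(s["clock"],2),"w",round(s["gripper_width"]*85.4,1),"F",s["grasp_force"],s["wrist_force"].round(1))
    for t in targets: print(t,(Rm.T@(np.array(t)-p)/.04).round(2),"turn",(-np.degrees(YAW-yaw)/5).round(2))
E
python3 -c "
from h import *
go((*T['blush'],.2),(*T['blush'],.08))"
```

```text
pos [ 0.444  -0.2016  0.2323] yaw_y 0.09 tilt -1.0 t 2.1 w 84.7 F 0.0 [ 0.8 -0.8  0.2]
(0.467, -0.161, 0.2) [0.96 0.66 0.81] turn 0.06
(0.467, -0.161, 0.08) [0.96 0.66 3.81] turn 0.06
```

>>> {"method": "carry_out", "body": {"steps": [[[0.96, 0.66, 0.8, 0, 85], [0.96, 0.66, 1.2, 0, 85], [0.96, 0.66, 1.8, 0, 75], [0.96, 0.66, 2.4, 0, 75], [0.96, 0.66, 2.6, 0, 75], [0.96, 0.66, 2.6, 0, 75]]]}}

```text
clock: 2.7
position: [0.4663, -0.163, 0.1276]
tcp_rot: [0.676, 0.737, -0.0, -0.001]
wrist_force: [0.3, -0.5, -0.1]
gripper_width: 0.88
grasp_force: 0.0
```

```bash
python3 - <<'E'
from h import *
go((*T['blush'],.08))
for c in CAL:
    im=cv2.resize(arm.read_camera(c)[:,:,::-1],None,fx=3,fy=3)
    cv2.imwrite(f"pics/g1_{c}.png",im[430:950,1000:1500] if c=="top" else im[250:800,450:950])
a=cv2.imread("pics/g1_top.png");b=cv2.imread("pics/g1_scene.png")
cv2.imwrite("pics/g1.png",cv2.resize(np.hstack([a,cv2.resize(b,(500,520))]),(800,416)))
E
```

```text
pos [ 0.4663 -0.163   0.1276] yaw_y 0.085 tilt -1.0 t 2.7 w 75.2 F 0.0 [ 0.3 -0.5 -0.1]
(0.467, -0.161, 0.08) [0.05 0.02 1.19] turn 0.0
```

View pics/g1.png

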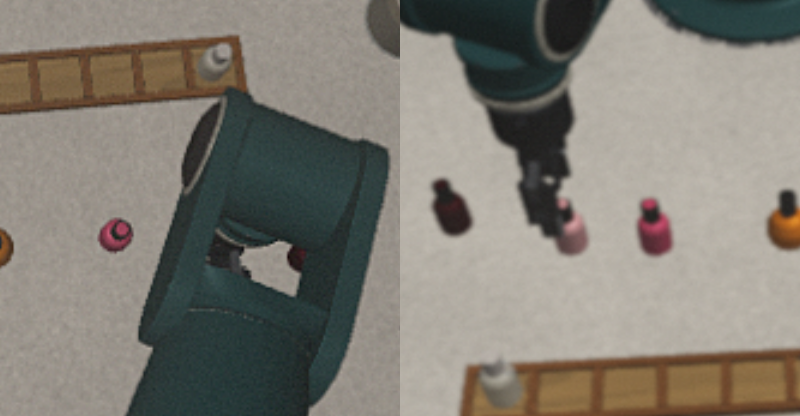

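```bash
python3 - <<'E'
from h import *
s=arm.read_state()
p=s["position"];d=np.array([np.cos(YAW),np.sin(YAW),0]);x=np.array([-np.sin(YAW),np.cos(YAW),0])
P=[p+d*.04+x*e-[0,0,z] for e in(-.011,.011) for z in (.02,.066)]+[[.467,-.161,.068],[.467,-.161,0]]
q=proj("scene",P);q=(q*3-[450,250])*[.8,.8*520/550]+[400,0];print(q.round())
E
```

```text
[[532. 204.]
 [541. 234.]
 [555. 203.]
 [564. 232.]
 [557. 201.]
 [569. 242.]]
```

```bash
python3 - <<'E'
from h import *
np.set_printoptions(precision=4,suppress=True)
for n in T:
  for c in CAL:
    im=cv2.GaussianBlur(cv2.imread(f"pics/{c}0.png"),(3,3),0).astype(float)
    u,v=proj(c,[[*T[n],.03]])[0].round().astype(int)
    w=im[v-20:v+21,u-18:u+19]; bg=np.median(w.reshape(-1,3),0)
    ratio=w/bg; chroma=ratio.max(2)-ratio.min(2)   # shadows are grey
    m=((chroma>.13)|(w.max(2)<.45*bg.max())).astype(np.uint8)
    k,l,st,_=cv2.connectedComponentsWithStats(m); i=1+st[1:,4].argmax()
    ys,xs=np.nonzero(l==i); obs=np.r_[xs.min()-.5,ys.min()-.5,xs.max()+.5,ys.max()+.5]+[u-18,v-20,u-18,v-20]
    cen=np.r_[xs.mean()+u-18,ys.mean()+v-20]
    def f(q):
        h=cv2.convexHull(proj(c,bottle(*q)).astype(np.float32)); mm=cv2.moments(h); 
        return np.r_[(np.r_[mm["m10"],mm["m01"]]/mm["m00"]-cen)*2,box(h[:,0])-obs]
    s=least_squares(f,T[n]); print(n,c,s.x,"old",T[n],s.fun.round(1),st[i,4],cv2.contourArea(cv2.convexHull(proj(c,bottle(*s.x)).astype(np.float32))))
E
```

```text
blush top [ 0.4679 -0.1605] old (0.467, -0.161) [ 0.4  0.1 -1.7 -0.6  0.8  1.9] 96 171.21448691235855
blush scene [ 0.4661 -0.1566] old (0.467, -0.161) [-0.2  0.3 -0.9 -1.9  1.6  1.6] 176 317.6112065258203
rose top [ 0.4663 -0.0725] old (0.469, -0.072) [ 0.1 -0.1 -0.   0.   0.6  0.6] 145 161.1423817416653
rose scene [ 0.4677 -0.0698] old (0.469, -0.072) [-0.2 -0.1 -0.3  0.1  0.4  0.7] 264 312.63120716810226
red top [0.4685 0.16  ] old (0.468, 0.159) [-0.1  0.2 -0.2 -0.9  0.3  0.8] 138 154.1793200171087
red scene [0.4704 0.1617] old (0.468, 0.159) [ 0.2 -0.1 -0.4 -0.7  0.   0.9] 259 311.2798531027511
burgundy top [ 0.441 -0.285] old (0.441, -0.285) [-1.   0.9 -1.8 -0.7  1.1  1.6] 136 190.79369765380397
burgundy scene [ 0.4448 -0.283 ] old (0.441, -0.285) [-0.  -0.2 -1.1 -1.2  1.7  1.2] 229 323.9883941336302
```

Blush refines to y ≈ −0.159, so I'll descend there and grip.

>>> {"method": "carry_out", "body": {"steps": [[[0.1, 0, 0, 0, 75], [0.1, 0, 0.5, 0, 75], [0.1, 0, 1.0, 0, 75], [0.1, 0, 1.19, 0, 75], [0.1, 0, 1.19, 0, 75], [0.1, 0, 1.19, 0, 50], [0.1, 0, 1.19, 0, 40], [0.1, 0, 1.19, 0, 30], [0.1, 0, 1.19, 0, 24], [0.1, 0, 1.19, 0, 24]]], "newtons": 25}}

```text
clock: 3.8
position: [0.4667, -0.1592, 0.0817]
tcp_rot: [0.676, 0.737, 0.0, 0.001]
wrist_force: [-1.4, 0.7, 4.9]
gripper_width: 0.389
grasp_force: 24.5
```

```bash
sed -i 's/^T=.*/T=dict(blush=(.467,-.159),rose=(.467,-.071),red=(.4695,.161),burgundy=(.443,-.284))/' h.py; python3 - <<'E'
from h import *
print(SL)
go((*SL['blush'],.2),(*SL['blush'],.089))
E
```

```text
{'blush': (np.float64(0.6608407914522174), np.float64(-0.13347507070520614)), 'rose': (np.float64(0.6557469304840725), np.float64(-0.07369169023506872)), 'red': (np.float64(0.6506530695159275), np.float64(-0.013908309764931286)), 'burgundy': (np.float64(0.6455592085477826), np.float64(0.04587507070520614))}
pos [ 0.4667 -0.1592  0.0817] yaw_y 0.085 tilt -1.0 t 3.8 w 33.2 F 24.52087640762329 [-1.4  0.7  4.9]
(np.float64(0.6608407914522174), np.float64(-0.13347507070520614), 0.2) [ 0.23  4.89 -2.95] turn 0.0
(np.float64(0.6608407914522174), np.float64(-0.13347507070520614), 0.089) [ 0.23  4.89 -0.18] turn 0.0
```

>>> {"method": "carry_out", "body": {"steps": [[[0, 0, -0.5, 0, 24], [0, 0, -1.5, 0, 24], [0, 0, -2.5, 0, 24], [0, 1, -2.9, 0, 24], [0.1, 2, -2.9, 0, 24], [0.1, 3, -2.9, 0, 24], [0.2, 4, -2.9, 0, 24], [0.23, 4.8, -2.7, 0, 24], [0.23, 4.89, -2.2, 0, 24], [0.23, 4.89, -1.5, 0, 24]]]}}

```text
clock: 4.8
position: [0.6619, -0.1331, 0.1412]
tcp_rot: [0.676, 0.737, 0.001, 0.001]
wrist_force: [-0.4, -0.3, -1.5]
gripper_width: 0.387
grasp_force: 25.3
```

```bash
cat >> h.py <<'E'
def snap(name,n):
    go((*SL[n],.0885))
    a=arm.read_camera("top")[:,:,::-1];b=arm.read_camera("scene")[:,:,::-1]
    s=arm.read_state()["position"]
    for c,im in(("top",a),("scene",b)):
        r=arm.cut_out(c,n); print(c,[(round(q["confidence"],2),np.round(q["bbox"])) for q in r[:1]],"expect",proj(c,[s-[0,0,.05]]).round())
    cv2.imwrite(f"pics/{name}.png",cv2.resize(np.vstack([a[130:270,230:490],b[160:300,130:390]]),None,fx=2.1,fy=2.1,interpolation=cv2.INTER_CUBIC))
E
python3 -c "
from h import *
snap('p1','blush')"
```

```text
pos [ 0.6619 -0.1331  0.1412] yaw_y 0.086 tilt -1.0 t 4.8 w 33.0 F 25.34348487854004 [-0.4 -0.3 -1.5]
(np.float64(0.6608407914522174), np.float64(-0.13347507070520614), 0.0885) [-0.01 -0.03  1.32] turn 0.01
top [(0.15, array([464., 252.,  10.,  15.]))] expect [[405. 164.]]
scene [] expect [[212. 235.]]
```

View pics/p1.png

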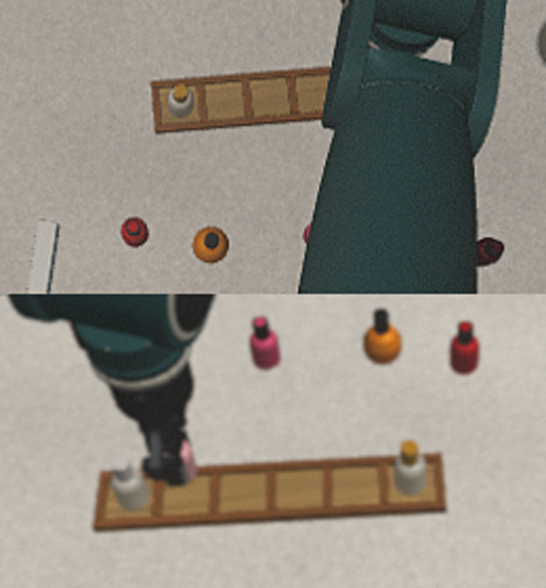

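The bottle is held upright above the second compartment, next to the white-capped base coat (scene crop around (190,460)). I'll lower it.

>>> {"method": "carry_out", "body": {"steps": [[[0, -0.03, 0.4, 0, 24], [0, -0.03, 0.8, 0, 24], [0, -0.03, 1.1, 0, 24], [0, -0.03, 1.25, 0, 24], [0, -0.03, 1.3, 0, 24], [0, -0.03, 1.33, 0, 24], [0, -0.03, 1.33, 0, 24]]]}}

```text
clock: 5.7
position: [0.6594, -0.1334, 0.0879]
tcp_rot: [0.676, 0.737, 0.0, 0.0]
wrist_force: [-0.6, 0.8, -0.7]
gripper_width: 0.385
grasp_force: 25.4
```

```bash
python3 -c "
from h import *
go((*SL['blush'],.0877))"
```

```text
pos [ 0.6594 -0.1334  0.0879] yaw_y 0.085 tilt -1.0 t 5.7 w 32.9 F 25.415648818016052 [-0.6  0.8 -0.7]
(np.float64(0.6608407914522174), np.float64(-0.13347507070520614), 0.0877) [-0.    0.03  0.01] turn 0.0
```

>>> {"method": "carry_out", "body": {"steps": [[[0, 0, 0.02, 0, 24], [0, 0, 0.03, 0, 24], [0, 0, 0.03, 0, 24], [0, 0, 0.03, 0, 36], [0, 0, 0.03, 0, 45], [0, 0, 0.03, 0, 60], [0, 0, 0.03, 0, 65], [0, 0, 0.03, 0, 65]]]}}

```text
clock: 6.5
position: [0.6592, -0.1334, 0.0862]
tcp_rot: [0.676, 0.737, -0.0, -0.0]
wrist_force: [-0.5, 1.1, -0.0]
gripper_width: 0.765
grasp_force: 0.0
```

```bash
python3 -c "
from h import *
go((*T['rose'],.2),(*T['rose'],.08))"
```

```text
pos [ 0.6592 -0.1334  0.0862] yaw_y 0.085 tilt -1.0 t 6.5 w 65.3 F 0.0 [-0.5  1.1 -0. ]
(0.467, -0.071, 0.2) [ 1.96 -4.66 -2.84] turn 0.0
(0.467, -0.071, 0.08) [ 1.96 -4.65  0.16] turn 0.0
```

>>> {"method": "carry_out", "body": {"steps": [[[0, 0, -0.6, 0, 65], [0, 0, -1.4, 0, 75], [0, 0, -2.4, 0, 75], [0.4, -1, -2.9, 0, 75], [0.8, -2, -2.9, 0, 75], [1.2, -3, -2.9, 0, 75], [1.7, -4, -2.9, 0, 75], [1.96, -4.66, -2.6, 0, 75], [1.96, -4.66, -1.8, 0, 75], [1.96, -4.66, -1.2, 0, 75]]]}}

```text
clock: 7.5
position: [0.4661, -0.0709, 0.1337]
tcp_rot: [0.676, 0.737, 0.0, 0.001]
wrist_force: [-0.1, -0.6, 0.0]
gripper_width: 0.88
grasp_force: 0.0
```

```bash
python3 -c "
from h import *
go((*T['rose'],.08))
for c in CAL: arm.read_camera(c)
x,r,o=find('blush',.006);print(x,SL['blush'],r.round(1),o)"
```

```text
pos [ 0.4661 -0.0709  0.1337] yaw_y 0.085 tilt -1.0 t 7.5 w 75.2 F 0.0 [-0.1 -0.6  0. ]
(0.467, -0.071, 0.08) [-0.    0.02  1.34] turn 0.0
[ 0.66129493 -0.13161039] (np.float64(0.6608407914522174), np.float64(-0.13347507070520614)) [ 0.  -2.6 -1.1  3.8  0.3 -0.9 -1.8  0.7] {'top': (0.44, array([401., 169.,  16.,  10.])), 'scene': (0.54, array([219., 249.,  20.,  26.]))}
```

Blush stands in its slot. Next I'll grip rose.

>>> {"method": "carry_out", "body": {"steps": [[[0, 0, 0.5, 0, 75], [0, 0, 1.0, 0, 75], [0, 0, 1.33, 0, 75], [0, 0, 1.33, 0, 75], [0, 0, 1.33, 0, 55], [0, 0, 1.33, 0, 40], [0, 0, 1.33, 0, 30], [0, 0, 1.33, 0, 24], [0, 0, 1.33, 0, 24]]]}}

```text
clock: 8.6
position: [0.4673, -0.0712, 0.0822]
tcp_rot: [0.676, 0.737, 0.0, 0.001]
wrist_force: [-1.3, 0.4, 5.6]
gripper_width: 0.388
grasp_force: 24.5
```

```bash
python3 -c "
from h import *
go((*SL['rose'],.2),(*SL['rose'],.0865))"
```

```text
pos [ 0.4673 -0.0712  0.0822] yaw_y 0.085 tilt -1.0 t 8.6 w 33.1 F 24.488216042518616 [-1.3  0.4  5.6]
(np.float64(0.6557469304840725), np.float64(-0.07369169023506872), 0.2) [-0.46  4.69 -2.94] turn 0.0
(np.float64(0.6557469304840725), np.float64(-0.07369169023506872), 0.0865) [-0.46  4.69 -0.1 ] turn 0.0
```

>>> {"method": "carry_out", "body": {"steps": [[[0, 0, -0.5, 0, 24], [0, 0, -1.5, 0, 24], [0, 0, -2.5, 0, 24], [-0.1, 1, -2.9, 0, 24], [-0.2, 2, -2.9, 0, 24], [-0.3, 3, -2.9, 0, 24], [-0.4, 4, -2.9, 0, 24], [-0.46, 4.69, -2.7, 0, 24], [-0.46, 4.69, -2, 0, 24], [-0.46, 4.69, -1.4, 0, 24]]]}}

```text
clock: 9.6
position: [0.656, -0.0734, 0.1362]
tcp_rot: [0.676, 0.737, 0.0, 0.0]
wrist_force: [0.3, 0.2, -1.3]
gripper_width: 0.384
grasp_force: 25.3
```

```bash
python3 -c "
from h import *
snap('p2','rose')"
```

```text
pos [ 0.656  -0.0734  0.1362] yaw_y 0.085 tilt -1.0 t 9.6 w 32.8 F 25.31431943178177 [ 0.3  0.2 -1.3]
(np.float64(0.6557469304840725), np.float64(-0.07369169023506872), 0.0885) [-0.01 -0.01  1.19] turn 0.01
top [] expect [[382. 166.]]
scene [(0.57, array([312., 181.,  16.,  24.]))] expect [[241. 234.]]
```

View pics/p2.png

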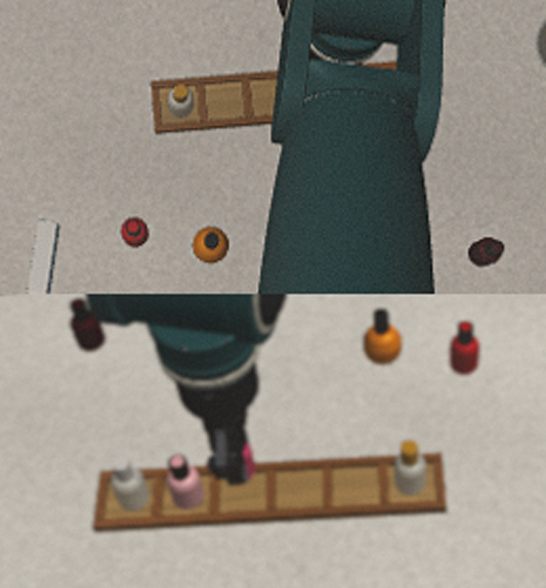

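Blush stands upright in compartment 2 (scene crop (185,482)), and rose is held above compartment 3 (crop (240,460)). Commanded z is about 0.136, so I'll lower it by 1.25 units and release.

>>> {"method": "carry_out", "body": {"steps": [[[0, 0, 0.4, 0, 24], [0, 0, 0.8, 0, 24], [0, 0, 1.1, 0, 24], [0, 0, 1.2, 0, 24], [0, 0, 1.24, 0, 24], [0, 0, 1.24, 0, 24], [0, 0, 1.24, 0, 36], [0, 0, 1.24, 0, 45], [0, 0, 1.24, 0, 65], [0, 0, 1.24, 0, 65]]]}}

```text
clock: 10.8
position: [0.6553, -0.0735, 0.0873]
tcp_rot: [0.676, 0.737, -0.0, -0.0]
wrist_force: [0.4, 0.2, 0.0]
gripper_width: 0.76
grasp_force: 0.0
```

```bash
python3 -c "
from h import *
go((*T['red'],.2),(*T['red'],.08))"
```

```text
pos [ 0.6553 -0.0735  0.0873] yaw_y 0.085 tilt -1.0 t 10.8 w 64.9 F 0.0 [0.4 0.2 0. ]
(0.4695, 0.161, 0.2) [ 6.24 -4.13 -2.82] turn 0.0
(0.4695, 0.161, 0.08) [ 6.24 -4.13  0.18] turn 0.0
```

>>> {"method": "carry_out", "body": {"steps": [[[0, 0, -0.6, 0, 65], [0, 0, -1.4, 0, 75], [0, 0, -2.4, 0, 75], [0.8, -0.6, -2.9, 0, 75], [1.8, -1.2, -2.9, 0, 75], [2.8, -1.8, -2.9, 0, 75], [3.8, -2.5, -2.9, 0, 75], [4.7, -3.1, -2.9, 0, 75], [5.6, -3.7, -2.9, 0, 75], [6.24, -4.13, -2.6, 0, 75]]]}}

```text
clock: 11.8
position: [0.4683, 0.1629, 0.1929]
tcp_rot: [0.676, 0.737, 0.001, 0.001]
wrist_force: [0.7, 1.4, 0.6]
gripper_width: 0.877
grasp_force: 0.0
```

```bash
python3 -c "
from h import *
go((*T['red'],.08))
for c in CAL: arm.read_camera(c)
x,r,o=find('rose',.006);print(x,SL['rose'],r.round(1),o)"
```

```text
pos [0.4683 0.1629 0.1929] yaw_y 0.086 tilt -1.0 t 11.8 w 74.9 F 0.0 [0.7 1.4 0.6]
(0.4695, 0.161, 0.08) [-0.05  0.02  2.82] turn 0.01
[ 0.66026541 -0.07206072] (np.float64(0.6557469304840725), np.float64(-0.07369169023506872)) [-3.8 -3.   0.8 -1.1  0.7 -1.3 -1.6 -1.2] {'top': (0.44, array([380., 172.,  10.,  15.])), 'scene': (0.89, array([245., 250.,  20.,  27.]))}
```

>>> {"method": "carry_out", "body": {"steps": [[[0, 0, 0.6, 0, 75], [0, 0, 1.4, 0, 75], [0, 0, 2.2, 0, 75], [0, 0, 2.7, 0, 75], [0, 0, 2.83, 0, 75], [0, 0, 2.83, 0, 55], [0, 0, 2.83, 0, 40], [0, 0, 2.83, 0, 30], [0, 0, 2.83, 0, 24], [0, 0, 2.83, 0, 24]]]}}

```text
clock: 13.0
position: [0.4702, 0.1612, 0.0798]
tcp_rot: [0.676, 0.737, 0.001, 0.001]
wrist_force: [-0.8, -1.9, 6.6]
gripper_width: 0.392
grasp_force: 24.7
```

```bash
python3 -c "
from h import *
go((*SL['red'],.2),(*SL['red'],.0865))"
```

```text
pos [0.4702 0.1612 0.0798] yaw_y 0.085 tilt -1.0 t 13.0 w 33.4 F 24.698755145072937 [-0.8 -1.9  6.6]
(np.float64(0.6506530695159275), np.float64(-0.013908309764931286), 0.2) [-4.75  4.13 -3.  ] turn 0.0
(np.float64(0.6506530695159275), np.float64(-0.013908309764931286), 0.0865) [-4.75  4.12 -0.16] turn 0.0
```

>>> {"method": "carry_out", "body": {"steps": [[[0, 0, -0.5, 0, 24], [0, 0, -1.5, 0, 24], [0, 0, -2.5, 0, 24], [-0.7, 0.6, -3, 0, 24], [-1.5, 1.3, -3, 0, 24], [-2.3, 2, -3, 0, 24], [-3.1, 2.7, -3, 0, 24], [-3.9, 3.4, -3, 0, 24], [-4.6, 4, -2.9, 0, 24], [-4.75, 4.13, -2.4, 0, 24]]]}}

```text
clock: 14.0
position: [0.653, -0.0168, 0.1765]
tcp_rot: [0.677, 0.736, 0.001, 0.002]
wrist_force: [0.2, 0.7, -0.3]
gripper_width: 0.385
grasp_force: 25.3
```

```bash
python3 -c "
from h import *
snap('p3','red')"
```

```text
pos [ 0.653  -0.0168  0.1765] yaw_y 0.083 tilt -1.0 t 14.0 w 32.9 F 25.259018540382385 [ 0.2  0.7 -0.3]
(np.float64(0.6506530695159275), np.float64(-0.013908309764931286), 0.0885) [ 0.08 -0.06  2.2 ] turn -0.02
top [] expect [[361. 163.]]
scene [(0.45, array([272., 230.,   3.,  12.]))] expect [[267. 222.]]
```

View pics/p3.png

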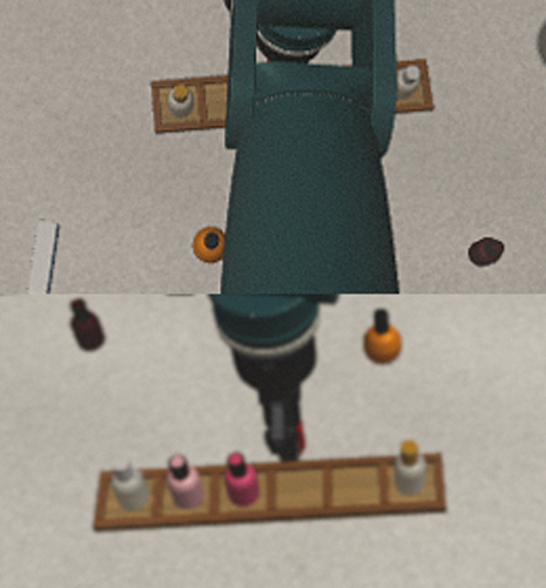

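Blush and rose stand upright in their slots (scene crop (185,482) and (242,480)), and red is held above compartment 4 (crop (290,450)). Lowering and releasing.

>>> {"method": "carry_out", "body": {"steps": [[[0, 0, 0.3, 0, 24], [0, 0, 0.9, 0, 24], [0, 0, 1.5, 0, 24], [0, 0, 1.9, 0, 24], [0, 0, 2.1, 0, 24], [0, 0, 2.15, 0, 24], [0, 0, 2.15, 0, 24]]]}}

```text
clock: 14.9
position: [0.6505, -0.014, 0.0889]
tcp_rot: [0.676, 0.737, 0.0, 0.0]
wrist_force: [-0.1, 0.0, -1.0]
gripper_width: 0.39
grasp_force: 25.3
```

```bash
python3 -c "
from h import *
go((*SL['red'],.0865))"
```

```text
pos [ 0.6505 -0.014   0.0889] yaw_y 0.085 tilt -1.0 t 14.9 w 33.3 F 25.254453420639038 [-0.1  0.  -1. ]
(np.float64(0.6506530695159275), np.float64(-0.013908309764931286), 0.0865) [0.   0.   0.06] turn 0.0
```

>>> {"method": "carry_out", "body": {"steps": [[[0, 0, 0.04, 0, 24], [0, 0, 0.07, 0, 24], [0, 0, 0.07, 0, 24], [0, 0, 0.07, 0, 36], [0, 0, 0.07, 0, 45], [0, 0, 0.07, 0, 65], [0, 0, 0.07, 0, 65], [0, 0, -0.5, 0, 65], [0, 0, -1.5, 0, 75], [0, 0, -2.8, 0, 75]]]}}

```text
clock: 15.9
position: [0.6495, -0.014, 0.1978]
tcp_rot: [0.676, 0.737, -0.001, -0.001]
wrist_force: [0.8, -0.1, 0.5]
gripper_width: 0.879
grasp_force: 0.0
```

```bash
python3 -c "
from h import *
go((*T['burgundy'],.2),(*T['burgundy'],.08))"
```

```text
pos [ 0.6495 -0.014   0.1978] yaw_y 0.085 tilt -1.0 t 15.9 w 75.1 F 0.0 [ 0.8 -0.1  0.5]
(0.443, -0.284, 0.2) [-6.29 -5.72 -0.04] turn 0.0
(0.443, -0.284, 0.08) [-6.29 -5.71  2.96] turn 0.0
```

>>> {"method": "carry_out", "body": {"steps": [[[-0.8, -0.7, 0, 0, 75], [-1.6, -1.4, 0, 0, 75], [-2.4, -2.1, 0, 0, 75], [-3.2, -2.9, 0, 0, 75], [-4, -3.6, 0, 0, 75], [-4.8, -4.3, 0, 0, 75], [-5.6, -5, 0, 0, 75], [-6.2, -5.6, 0, 0, 75], [-6.29, -5.72, 0, 0, 75], [-6.29, -5.72, 0.4, 0, 75]]]}}

```text
clock: 16.9
position: [0.4437, -0.2853, 0.1838]
tcp_rot: [0.677, 0.736, 0.0, 0.002]
wrist_force: [-0.8, -0.1, -0.4]
gripper_width: 0.877
grasp_force: 0.0
```

```bash
python3 -c "
from h import *
go((*T['burgundy'],.08))
for c in CAL: arm.read_camera(c)
for n,z in(('red',.006),('burgundy',0)):
  x,r,o=find(n,z);print(n,x,SL[n],r.round(1),o)"
```

```text
pos [ 0.4437 -0.2853  0.1838] yaw_y 0.083 tilt -1.0 t 16.9 w 74.9 F 0.0 [-0.8 -0.1 -0.4]
(0.443, -0.284, 0.08) [ 0.04 -0.02  2.6 ] turn -0.02
red [ 0.64766209 -0.01776335] (np.float64(0.6506530695159275), np.float64(-0.013908309764931286)) [-3.2 -0.6 -1.6  0.5 -0.6 -3.1 -4.4  1. ] {'top': (0.52, array([362., 174.,  12.,  16.])), 'scene': (0.61, array([273., 246.,  21.,  23.]))}
burgundy [ 0.44409596 -0.27841076] (np.float64(0.6455592085477826), np.float64(0.04587507070520614)) [-6.5 -1.9  2.6  1.7 -0.4  0.1  0.4 -0.1] {'top': (0.65, array([460., 249.,   9.,  11.])), 'scene': (0.52, array([173., 174.,  17.,  27.]))}
```

>>> {"method": "carry_out", "body": {"steps": [[[0.02, 0, 0.5, 0, 75], [0.02, 0, 1.3, 0, 75], [0.02, 0, 2.1, 0, 75], [0.02, 0, 2.5, 0, 75], [0.02, 0, 2.6, 0, 75], [0.02, 0, 2.6, 0, 55], [0.02, 0, 2.6, 0, 40], [0.02, 0, 2.6, 0, 30], [0.02, 0, 2.6, 0, 24], [0.02, 0, 2.6, 0, 24]]]}}

```text
clock: 18.2
position: [0.4442, -0.2838, 0.0799]
tcp_rot: [0.676, 0.737, 0.0, 0.001]
wrist_force: [-0.1, 0.4, 5.9]
gripper_width: 0.387
grasp_force: 24.5
```

```bash
python3 -c "
from h import *
go((*SL['burgundy'],.2),(*SL['burgundy'],.0865))"
```

```text
pos [ 0.4442 -0.2838  0.0799] yaw_y 0.085 tilt -1.0 t 18.2 w 33.1 F 24.487354159355164 [-0.1  0.4  5.9]
(np.float64(0.6455592085477826), np.float64(0.04587507070520614), 0.2) [ 7.78  5.72 -3.  ] turn 0.0
(np.float64(0.6455592085477826), np.float64(0.04587507070520614), 0.0865) [ 7.78  5.72 -0.17] turn 0.0
```

>>> {"method": "carry_out", "body": {"steps": [[[0, 0, -0.5, 0, 24], [0, 0, -1.5, 0, 24], [0, 0, -2.5, 0, 24], [0.6, 0.4, -3.2, 0, 24], [1.4, 1, -3.2, 0, 24], [2.2, 1.6, -3.2, 0, 24], [3.1, 2.3, -3.2, 0, 24], [4, 2.9, -3.2, 0, 24], [4.9, 3.6, -3.2, 0, 24], [5.8, 4.3, -3.2, 0, 24]]]}}

```text
clock: 19.2
position: [0.596, -0.0359, 0.2075]
tcp_rot: [0.676, 0.737, 0.0, 0.001]
wrist_force: [-0.9, -0.6, -0.5]
gripper_width: 0.389
grasp_force: 25.1
```

```bash
python3 -c "
from h import *
go((*SL['burgundy'],.2))"
```

```text
pos [ 0.596  -0.0359  0.2075] yaw_y 0.085 tilt -1.0 t 19.2 w 33.3 F 25.11221945285797 [-0.9 -0.6 -0.5]
(np.float64(0.6455592085477826), np.float64(0.04587507070520614), 0.2) [1.93 1.41 0.19] turn 0.0
```

>>> {"method": "carry_out", "body": {"steps": [[[0.7, 0.5, 0, 0, 24], [1.4, 1, 0, 0, 24], [1.95, 1.41, 0, 0, 24], [1.95, 1.41, 0.5, 0, 24], [1.95, 1.41, 1, 0, 24], [1.95, 1.41, 1.4, 0, 24], [1.95, 1.41, 1.4, 0, 24]]]}}

```text
clock: 19.9
position: [0.6441, 0.0447, 0.1483]
tcp_rot: [0.676, 0.737, -0.001, -0.001]
wrist_force: [0.0, -0.1, -0.9]
gripper_width: 0.388
grasp_force: 25.1
```

```bash
python3 -c "
from h import *
snap('p4','burgundy')"
```

```text
pos [0.6441 0.0447 0.1483] yaw_y 0.085 tilt -1.0 t 19.9 w 33.2 F 25.1412034034729 [ 0.  -0.1 -0.9]
(np.float64(0.6455592085477826), np.float64(0.04587507070520614), 0.0885) [0.03 0.04 1.5 ] turn 0.0
top [] expect [[337. 167.]]
scene [(0.18, array([272., 246.,  17.,  23.]))] expect [[296. 227.]]
```

View pics/p4.png

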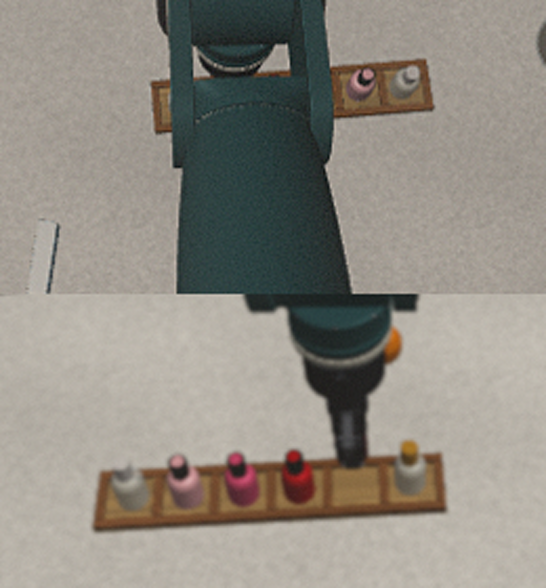

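The first three stand in order, and burgundy is held above the last empty compartment (crop (350,455)). Lowering it.

>>> {"method": "carry_out", "body": {"steps": [[[0.02, 0.02, 0.4, 0, 24], [0.02, 0.02, 0.9, 0, 24], [0.02, 0.02, 1.3, 0, 24], [0.02, 0.02, 1.45, 0, 24], [0.02, 0.02, 1.48, 0, 24], [0.02, 0.02, 1.48, 0, 24]]]}}

```text
clock: 20.7
position: [0.6457, 0.0457, 0.0914]
tcp_rot: [0.676, 0.737, 0.0, 0.0]
wrist_force: [0.1, 0.0, -1.2]
gripper_width: 0.386
grasp_force: 25.1
```

```bash
python3 -c "
from h import *
go((*SL['burgundy'],.0865))"
```

```text
pos [0.6457 0.0457 0.0914] yaw_y 0.085 tilt -1.0 t 20.7 w 32.9 F 25.140488147735596 [ 0.1  0.  -1.2]
(np.float64(0.6455592085477826), np.float64(0.04587507070520614), 0.0865) [ 0.   -0.    0.12] turn 0.0
```

>>> {"method": "carry_out", "body": {"steps": [[[0, 0, 0.06, 0, 24], [0, 0, 0.12, 0, 24], [0, 0, 0.13, 0, 24], [0, 0, 0.13, 0, 36], [0, 0, 0.13, 0, 45], [0, 0, 0.13, 0, 65], [0, 0, 0.13, 0, 65], [0, 0, -0.5, 0, 65], [0, 0, -1.5, 0, 75], [0, 0, -2.8, 0, 75]]]}}

```text
clock: 21.7
position: [0.6448, 0.0457, 0.2007]
tcp_rot: [0.676, 0.737, -0.001, -0.001]
wrist_force: [0.1, -0.3, 0.7]
gripper_width: 0.879
grasp_force: 0.0
```

>>> {"method": "carry_out", "body": {"steps": [[[0, -1, -0.5, 0, 75], [0, -2, -1, 0, 75], [0, -3, -1, 0, 75], [0, -4, -1, 0, 75], [0, -5, -1, 0, 75], [0, -5, -1, 0, 75], [0, -5, -1, 0, 75]]]}}

```text
clock: 22.4
position: [0.446, 0.0287, 0.2418]
tcp_rot: [0.676, 0.737, 0.001, 0.001]
wrist_force: [0.5, 0.1, -1.1]
gripper_width: 0.882
grasp_force: 0.0
```

```bash
python3 - <<'E'
from h import *
go()
a=arm.read_camera("top")[:,:,::-1];b=arm.read_camera("scene")[:,:,::-1]
cv2.imwrite("pics/end.png",cv2.resize(np.vstack([a[130:270,230:490],b[150:290,150:410]]),None,fx=2.1,fy=2.1,interpolation=cv2.INTER_CUBIC))
E
```

```text
pos [0.446  0.0287 0.2418] yaw_y 0.085 tilt -1.0 t 22.4 w 75.3 F 0.0 [ 0.5  0.1 -1.1]
```

View pics/end.png

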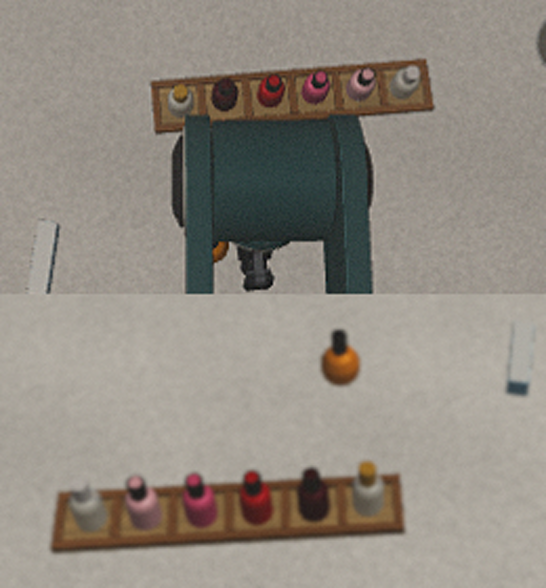

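All six bottles stand upright in order: white, blush, rose, red, burgundy, gold (scene crop columns 88 to 368). The oil and buffer show no sign of having moved.

```bash
python3 -c "
from rig import arm
print(arm.close_job())"
```

```text
the job is handed in; nothing more can be done
None
```

The job is handed in: the final pictures show blush, rose, red and burgundy upright in order from base coat to top coat, with no bystander moved in view (the spray was outside the last crops), after about 22 s of robot time.

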